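# Rack the dried sofa feet in reverse order

## Robot

A 6-joint arm with a two-finger parallel gripper is mounted at the origin on the work surface. World frame = base frame: x ahead of the robot, y to its left, z up, the work surface at z = 0. Lengths are in m, angles in rad, forces in N, time in s.
With the tool pointing down it reaches from about 0.3 to 0.775 m from the base axis. Payload 14.6 kg.
Tool frame: the origin (TCP) lies midway between the tips of the shut fingers; the grasp point (between the pads) lies 19 mm behind it; z points along the fingers, y is the line along which they close (so a half turn about z gives the same grasp; the last joint's range is limited). The gripper opens to 94 mm and grips with 3 to 60 N. Pads are 16 mm wide; open, the fingers measure 119 mm over their backs; the gripper's body (75 mm by 177 mm) begins 78 mm behind the grasp point.
Start: joints at [-1.239, 0.3, 1.521, -0, 1.321, -0.067], TCP at [0.214, -0.507, 0.205] pointing down, gripper open.
Joint ranges: [-3.03, 3.03], [-0.79, 2.21], [0.23, 2.52], [-1.04, 4.18], [0, 3.07], [-2.55, 2.55]. Speed limits (rad/s): [2.22, 2.22, 2.57, 3.14, 3.14, 3.14].

## Interface

Orientations are given as a rotation vector (axis times angle).
In Python, from cell import bot gives the robot as it stands. Calls block until the motion is done:
- bot.reach(position, orientation): joint-space move of the TCP to a pose.
- bot.servo_line(position, frame=None, v=0.15, guard=None): straight line of the TCP; frame=None keeps the orientation; v is the mean speed in m/s. With guard (N) it stops when the force on the tool has changed by that much, and returns True; else False.
- bot.set_joints(angles): joint-space move.
- bot.grip(opening, force=None): finger opening in m; force is the grip in N (None keeps the last); returns when the fingers have stopped.
- bot.dwell(seconds).
- bot.solve_ik(position, orientation): joint angles nearest the present ones, or None.
- bot.observe(): the state.
- bot.camera(name): name is "scene" or "top" or "wrist"; returns a dict with "frame" (384x512x3 uint8, red, green, blue), "fx", "fy", "cx", "cy" (pixels), "dist_coeffs" ([k1, k2, p1, p2, k3] as OpenCV has them; the pictures are not rectified), "T" (4x4, takes a point from camera to world coordinates). Camera axes: x right, y up, looking along -z (the intrinsics and any distortion apply to the point x, -y, -z); pixel columns grow to the right and rows downward; lengths in m; the calibration is good to about 2 mm. A picture is of the moment at which its call begins. There is no depth.
A pose or a line that the arm cannot do raises bot.MotionError and nothing moves.
- bot.close_job(): hands the job in; it is judged then, once.
Trained networks look in a picture, given as the dict that the camera call returned (one of the last four; its "shot" number tells which), for a name from the list of things; names that differ only in an ending like _2 or _b are one class to them, and where a whole thing is asked for, a point or a joint stands for the part that bears it (a point fixed in the world has none). Each returns a list of dicts, best first, with "score" (0 to 1); they miss things now and then, are a little off and sometimes report something else, mostly with a low value. They report only what shows in the picture. A call takes as long as a camera call. They do not tell look-alikes from the thing itself.
- bot.search_frame(picture, label): "rect" ([left, top, right, bottom] in pixels, round what is visible of it).
- bot.silhouettes(picture, label): "region" (384x512 bool, what is visible of it) and "rect" ([left, top, right, bottom] in pixels, round what is visible of it).
The state is a dict: "t": time; "joint_pos": joint angles; "qvel": joint speeds; "effort": joint torques, N m; "eef_pos": TCP position; "tool_rot": TCP orientation; "force": force on the tool from outside, world axes, zero at the start; "wrist_torque": the same for the moment, N m; "grip_width": finger opening in m; "finger_force": force on a finger pad.
Only numpy, scipy, OpenCV 4.12 (cv2) and the standard library are available. Lean on these libraries where they do the work, as an engineer would, in place of code of your own. Each camera call takes 0.05 s, during which the arm holds its last target. There are 200 camera calls.

## Task

The stain on the four sofa feet is dry: move them from the round steel stands on the drying board into the four pockets of the white fitting tray, one per pocket, in reverse order. The foot now standing nearest the robot goes into the tray's farthest pocket, the second nearest into the second farthest, and so on, so that the one now farthest ends in the nearest pocket. Stand each foot upright, flat on the pocket floor and the same way up as now, never let one fall over, and let go of them all.

Things in the scene. Friction and masses are not known exactly. Their poses are not given: they have to be found in the camera images.
- bun_foot: Dark stained wood sofa foot, standing on end. The squat, fat one: a turned round bun 70 mm tall; underside 44 mm across, bulging to a straight upright band 62 mm across from 30 to 52 mm above the underside (the place to grip), top narrowing to 44 mm. Origin: centre of its underside; z up along its axis. At the start its underside is 26 mm above the table (12 mm board + 14 mm stand), centred on its stand within 5 mm. About 120 g.
- straight_foot: Dark stained wood sofa foot, standing on end. A plain round cylinder 40 mm across and 90 mm tall, a shallow groove 62 to 66 mm up; grip it anywhere from 40 to 80 mm up. Origin: centre of its underside; z up along its axis. At the start its underside is 26 mm above the table (12 mm board + 14 mm stand), centred on its stand within 5 mm. About 90 g.
- square_foot: Dark stained wood sofa foot, standing on end. A square block 42 x 42 mm, 80 mm tall; x and y are square to its side faces; it stands turned by up to 0.3 rad from the board. Grip across two side faces. Origin: centre of its underside; z up along its axis. At the start its underside is 26 mm above the table (12 mm board + 14 mm stand), centred on its stand within 5 mm. About 110 g.
- ferrule_foot: Dark stained wood sofa foot, standing on end. The slim one: a round cone 46 mm across at the underside, tapering to 25 mm at 66 mm up, then a straight brass ferrule 25 mm across up to 105 mm, its full height; grip it by the ferrule. Origin: centre of its underside; z up along its axis. At the start its underside is 26 mm above the table (12 mm board + 14 mm stand), centred on its stand within 5 mm. About 110 g.
- drying_board: Light wood board lying on the table, 310 x 90 mm, 12 mm thick, fixed. Origin: centre of its underside; its x axis runs along the row and away from the robot (within 0.22 rad of straight ahead), y across it. Carries the four stands at x = -108, -36, 36, 108 mm. It may be left or right of the robot.
- fitting_tray: Low white plastic tray lying on the table, 294 x 78 mm, 16 mm high, fixed, with four open square pockets in a row, each 66 x 66 mm inside, walls 6 mm thick; floor 6 mm above the table, so the walls rise 10 mm above the floor. Origin: centre of its underside; its x axis runs along the row and away from the robot (within 0.22 rad of straight ahead). Pocket centres at x = -108 (nearest the robot), -36, 36, 108 mm (farthest), y = 0. Empty at the start.
- bun_stand: Round flat steel stand, 68 mm across, 14 mm high, fixed on the drying board: the one under the bun foot at the start. It stays where it is. Origin: centre of its underside, 12 mm above the table; z up.
- straight_stand: Round flat steel stand, 68 mm across, 14 mm high, fixed on the drying board: the one under the straight foot at the start. It stays where it is. Origin: centre of its underside, 12 mm above the table; z up.
- square_stand: Round flat steel stand, 68 mm across, 14 mm high, fixed on the drying board: the one under the square foot at the start. It stays where it is. Origin: centre of its underside, 12 mm above the table; z up.
- ferrule_stand: Round flat steel stand, 68 mm across, 14 mm high, fixed on the drying board: the one under the ferrule foot at the start. It stays where it is. Origin: centre of its underside, 12 mm above the table; z up.
Not all that is in view belongs to the job. What is shaped like the ferrule_foot but purple or turquoise is not meant.

How it is judged:
At the end, for the whole second after the job is handed in: Each foot stands in the pocket that mirrors its starting place (nearest stand, farthest pocket): within 18 mm of the pocket centre along and across the tray, underside under 10 mm above the table (floor: 6 mm), within 0.1 rad of upright, at rest (under 20 mm/s, 0.2 rad/s) (((x of bun_stand in the frame of drying_board between -0.128 and -0.088 m and x of bun_foot in the frame of fitting_tray between 0.09 and 0.126 m) or (x of bun_stand in the frame of drying_board between -0.056 and -0.016 m and x of bun_foot in the frame of fitting_tray between 0.018 and 0.054 m) or (x of bun_stand in the frame of drying_board between 0.016 and 0.056 m and x of bun_foot in the frame of fitting_tray between -0.054 and -0.018 m) or (x of bun_stand in the frame of drying_board between 0.088 and 0.128 m and x of bun_foot in the frame of fitting_tray between -0.126 and -0.09 m)) and y of bun_foot in the frame of fitting_tray between -0.018 and 0.018 m and height (world z) of each of bun_foot, straight_foot, square_foot, ferrule_foot below 0.01 m and angle between each of bun_foot, straight_foot, square_foot, ferrule_foot's own z axis and vertical below 0.1 rad and linear speed of each of bun_foot, straight_foot, square_foot, ferrule_foot below 0.02 m/s and angular speed of each of bun_foot, straight_foot, square_foot, ferrule_foot below 0.2 rad/s and ((x of straight_stand in the frame of drying_board between -0.128 and -0.088 m and x of straight_foot in the frame of fitting_tray between 0.09 and 0.126 m) or (x of straight_stand in the frame of drying_board between -0.056 and -0.016 m and x of straight_foot in the frame of fitting_tray between 0.018 and 0.054 m) or (x of straight_stand in the frame of drying_board between 0.016 and 0.056 m and x of straight_foot in the frame of fitting_tray between -0.054 and -0.018 m) or (x of straight_stand in the frame of drying_board between 0.088 and 0.128 m and x of straight_foot in the frame of fitting_tray between -0.126 and -0.09 m)) and y of straight_foot in the frame of fitting_tray between -0.018 and 0.018 m and ((x of square_stand in the frame of drying_board between -0.128 and -0.088 m and x of square_foot in the frame of fitting_tray between 0.09 and 0.126 m) or (x of square_stand in the frame of drying_board between -0.056 and -0.016 m and x of square_foot in the frame of fitting_tray between 0.018 and 0.054 m) or (x of square_stand in the frame of drying_board between 0.016 and 0.056 m and x of square_foot in the frame of fitting_tray between -0.054 and -0.018 m) or (x of square_stand in the frame of drying_board between 0.088 and 0.128 m and x of square_foot in the frame of fitting_tray between -0.126 and -0.09 m)) and y of square_foot in the frame of fitting_tray between -0.018 and 0.018 m and ((x of ferrule_stand in the frame of drying_board between -0.128 and -0.088 m and x of ferrule_foot in the frame of fitting_tray between 0.09 and 0.126 m) or (x of ferrule_stand in the frame of drying_board between -0.056 and -0.016 m and x of ferrule_foot in the frame of fitting_tray between 0.018 and 0.054 m) or (x of ferrule_stand in the frame of drying_board between 0.016 and 0.056 m and x of ferrule_foot in the frame of fitting_tray between -0.054 and -0.018 m) or (x of ferrule_stand in the frame of drying_board between 0.088 and 0.128 m and x of ferrule_foot in the frame of fitting_tray between -0.126 and -0.09 m)) and y of ferrule_foot in the frame of fitting_tray between -0.018 and 0.018 m); the robot touches nothing.
It fails at once if The bun foot falls over (leans by more than 1 rad) (angle between bun_foot's own z axis and vertical above 1 rad).
It fails at once if The straight foot falls over (leans by more than 1 rad) (angle between straight_foot's own z axis and vertical above 1 rad).
It fails at once if The square foot falls over (leans by more than 1 rad) (angle between square_foot's own z axis and vertical above 1 rad).
It fails at once if The ferrule foot falls over (leans by more than 1 rad) (angle between ferrule_foot's own z axis and vertical above 1 rad).
It also fails if it takes over 112 s, if anything falls off the work surface, if the arm or the gripper's body presses on something with over 40 N, if the wrist force passes 120 N, or if a joint passes its speed limit or range.

## Working session

There is one attempt and no reset: what is moved stays moved. The work goes in short steps, each a Python script; the robot and the scene stay as the last script left them, time stands still between calls to the robot, and variables do not carry over. Pictures are saved under pics/ and viewed, at most 14 in all, crops included, and the job is handed in when it is done.

```bash
ls; mkdir -p pics; python3 - <<'E'
from cell import bot
import cv2, numpy as np
print(bot.observe())
ims=[]
for n in ("top","scene"):
    p=bot.camera(n); cv2.imwrite(f"pics/{n}0.png",p["frame"][:,:,::-1])
    print(n,p["fx"],p["cx"],p["cy"],p["dist_coeffs"],np.round(p["T"],3).tolist())
    for l in ["bun_foot","straight_foot","square_foot","ferrule_foot","drying_board","fitting_tray","bun_stand"]:
        print(l,[(round(d["score"],2),np.round(d["rect"]).tolist()) for d in bot.search_frame(p,l)])
E
```

```text
pics
{'t': 0.0, 'joint_pos': array([-1.23859865e+00,  3.00455062e-01,  1.52156040e+00, -2.84138484e-05,
        1.32069085e+00, -6.65861830e-02]), 'qvel': array([-0.00075259, -0.00044992, -0.00048493, -0.00039762,  0.00118551,
       -0.00073471]), 'effort': array([ 9.93416070e-04, -5.31802905e+01, -3.52731979e+01,  7.09346356e-02,
        2.43740890e-02, -1.27939261e-04]), 'eef_pos': array([ 0.21347883, -0.50660575,  0.20490387]), 'tool_rot': array([-3.07826830e+00, -6.22058692e-01,  2.74399461e-04]), 'force': array([-0.02477743, -0.9877175 , -0.09967819]), 'wrist_torque': array([ 0.00346099, -0.03372905, -0.01237762]), 'finger_force': 0.0, 'grip_width': 0.09379674105486954}
top 499.2595293362144 259.0938074628501 184.2247044679064 [-0.21757094  0.          0.          0.          0.        ] [[-0.018, 0.998, -0.059, 0.484], [-1.0, -0.018, 0.012, -0.034], [0.01, 0.059, 0.998, 0.997], [0.0, 0.0, 0.0, 1.0]]
bun_foot [(0.66, [308.0, 222.0, 339.0, 255.0]), (0.51, [311.0, 151.0, 340.0, 176.0])]
straight_foot [(0.88, [314.0, 191.0, 337.0, 213.0])]
square_foot [(0.69, [309.0, 152.0, 340.0,
[... 411 characters left out ...]
.3184445391456 [-0.04702632  0.          0.          0.          0.        ] [[-0.621, -0.542, 0.566, 1.122], [0.783, -0.42, 0.458, 0.433], [-0.011, 0.728, 0.685, 0.753], [0.0, 0.0, 0.0, 1.0]]
bun_foot [(0.75, [240.0, 132.0, 266.0, 166.0])]
straight_foot [(0.63, [219.0, 140.0, 241.0, 177.0])]
square_foot [(0.73, [169.0, 166.0, 195.0, 212.0])]
ferrule_foot [(0.98, [242.0, 176.0, 265.0, 219.0]), (0.82, [187.0, 128.0, 203.0, 168.0]), (0.8, [200.0, 147.0, 219.0, 192.0]), (0.77, [154.0, 148.0, 172.0, 186.0])]
drying_board [(0.67, [159.0, 155.0, 278.0, 230.0])]
fitting_tray [(0.69, [278.0, 204.0, 398.0, 298.0]), (0.34, [222.0, 139.0, 243.0, 179.0])]
bun_stand [(0.49, [241.0, 156.0, 266.0, 175.0])]
```

```bash
python3 - <<'E'
import cv2
a=cv2.imread("pics/top0.png")[60:310,130:430]; cv2.imwrite("pics/topc.png",cv2.resize(a,None,fx=2.4,fy=2.4,interpolation=3))
a=cv2.imread("pics/scene0.png")[100:320,130:430]; cv2.imwrite("pics/scenec.png",cv2.resize(a,None,fx=2.5,fy=2.5,interpolation=3))
E
```

```text
(no output)
```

View pics/topc.png

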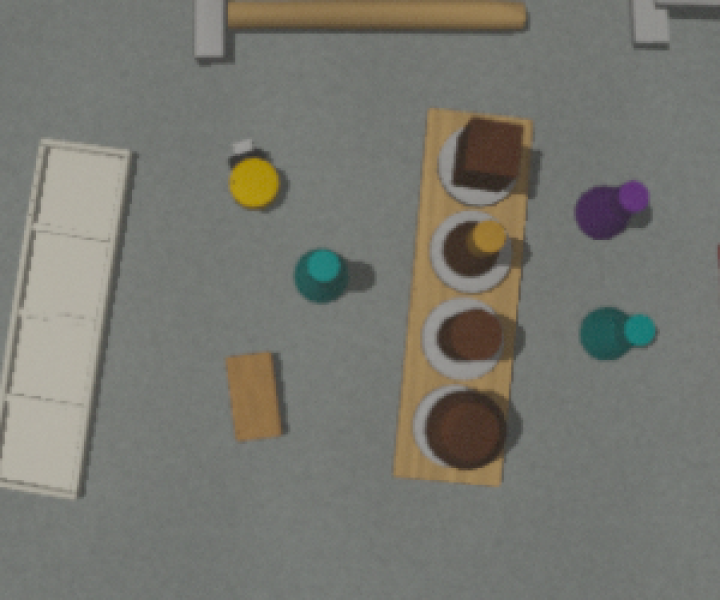

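View pics/scenec.png

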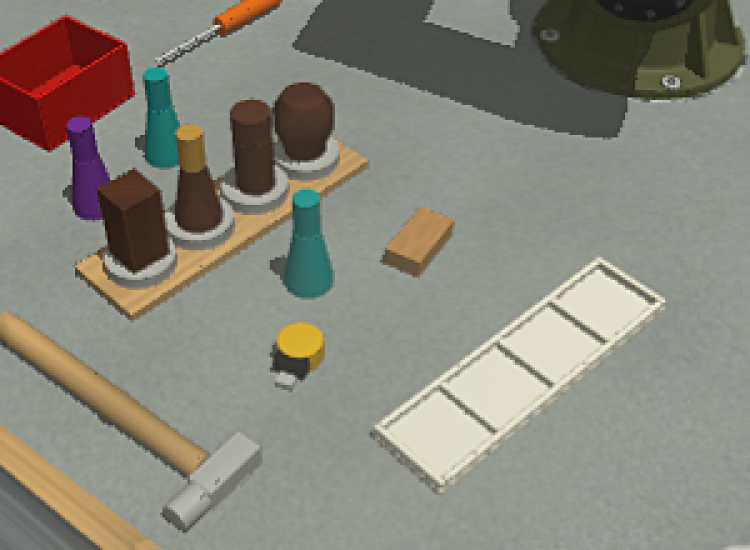

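The row from nearest to farthest is bun (crop 466,428), straight (470,335), brass ferrule (488,238), square (490,155). The tray is on the left, centred near crop (65,320), and the turquoise and purple cones are decoys. Next I measure the geometry by rectifying the top view onto planes.

```bash
cat > h.py <<'E'
from cell import bot
import cv2, numpy as np
from scipy.spatial.transform import Rotation as R
def und(p,uv):
    K=np.array([[p["fx"],0,p["cx"]],[0,p["fy"],p["cy"]],[0,0,1.]])
    return cv2.undistortPoints(np.float64(uv).reshape(-1,1,2),K,np.float64(p["dist_coeffs"]))[:,0]
def plane(p,uv,z):
    "pixels -> world xy on plane z"
    q=und(p,uv); T=np.array(p["T"])
    d=np.c_[q[:,0],-q[:,1],-np.ones(len(q))]@T[:3,:3].T
    s=(z-T[2,3])/d[:,2]
    return (T[:3,3]+d*s[:,None])[:,:2]
def proj(p,X):
    T=np.linalg.inv(p["T"]); c=np.atleast_2d(X)@T[:3,:3].T+T[:3,3]
    K=np.array([[p["fx"],0,p["cx"]],[0,p["fy"],p["cy"]],[0,0,1.]])
    return cv2.projectPoints(c*[1,-1,-1],np.zeros(3),np.zeros(3),K,np.float64(p["dist_coeffs"]))[0][:,0]
def rect(p,mask,z):
    m=mask.astype(np.uint8); n,l,s,_=cv2.connectedComponentsWithStats(m)
    m=(l==1+np.argmax(s[1:,4])).astype(np.uint8)
    c=max(cv2.findContours(m,0,2)[0],key=len)
    w=plane(p,c.reshape(-1,2),z)
    (cx,cy),(a,b),t=cv2.minAreaRect((w*1000).astype(np.float32))
    bx=cv2.boxPoints(((cx,cy),(a,b),t)); e=max([bx[1]-bx[0],bx[2]-bx[1]],key=np.linalg.norm)
    if e[0]<0:e=-e
    return np.array([cx,cy])/1000,np.arctan2(e[1],e[0]),(a,b)
def rot(yaw): # tool down, tool y axis along world angle yaw
    y=np.array([np.cos(yaw),np.sin(yaw),0]); z=np.array([0,0,-1.])
    return R.from_matrix(np.c_[np.cross(y,z),y,z]).as_rotvec()
E
python3 - <<'E'
from h import *
p=bot.camera("top"); hsv=cv2.cvtColor(p["frame"],cv2.COLOR_RGB2HSV)
H,S,V=[hsv[...,i].astype(int) for i in range(3)]
for u,v in [(150,180),(160,130),(300,240),(313,240),(297,200),(200,260),(345,115)]: print((u,v),hsv[v,u],end=' ')
u=np.arange(512)[None]+0*H
mt=(V>150)&(S<60)&(u<190); mt=cv2.morphologyEx(mt.astype(np.uint8),3,np.ones((5,5)))
mb=((S>60)&(u>285)&(u<356))|((V>140)&(u>285)&(u<356)); mb[:100]=0;mb[270:]=0
mb=cv2.morphologyEx(mb.astype(np.uint8),3,np.ones((5,5)))
print('\ntray',rect(p,mt,.016)); print('board',rect(p,mb,.012))
out=p["frame"][:,:,::-1].copy(); out[mt>0,0]=255; out[mb>0,2]=255
c,t,_=rect(p,mt,.016)
for i in(-108,-36,36,108):
    for uv in proj(p,[*(c+i/1000*np.array([np.cos(t),np.sin(t)])),.006]): cv2.circle(out,tuple(np.int32(uv)),1,(0,0,255))
c,t,_=rect(p,mb,.012)
for i in(-108,-36,36,108):
    w=c+i/1000*np.array([np.cos(t),np.sin(t)]);print(w)
    a=np.arange(0,6.3,.1); q=proj(p,np.c_[w[0]+.034*np.cos(a),w[1]+.034*np.sin(a),a*0+.026])
    cv2.polylines(out,[np.int32(q*8)],True,(0,255,0),1,shift=3)
cv2.imwrite("pics/m1.png",cv2.resize(out[60:310,110:430],None,fx=2.4,fy=2.4,interpolation=0))
E
```

```text
(150, 180) [ 26  21 179] (160, 130) [ 24  22 177] (300, 240) [ 18 109 148] (313, 240) [ 11 108  80] (297, 200) [ 54  10 123] (200, 260) [ 60   7 117] (345, 115) [ 10 110  79] 
tray (array([0.53090564, 0.16468097]), np.float32(-0.16711734), (76.4671859741211, 292.07525634765625))
board (array([ 0.54276648, -0.17323586]), np.float32(-0.11892344), (90.70355224609375, 309.2874450683594))
[ 0.43552929 -0.16042238]
[ 0.50702075 -0.1689647 ]
[ 0.57851221 -0.17750701]
[ 0.65000367 -0.18604933]
```

View pics/m1.png

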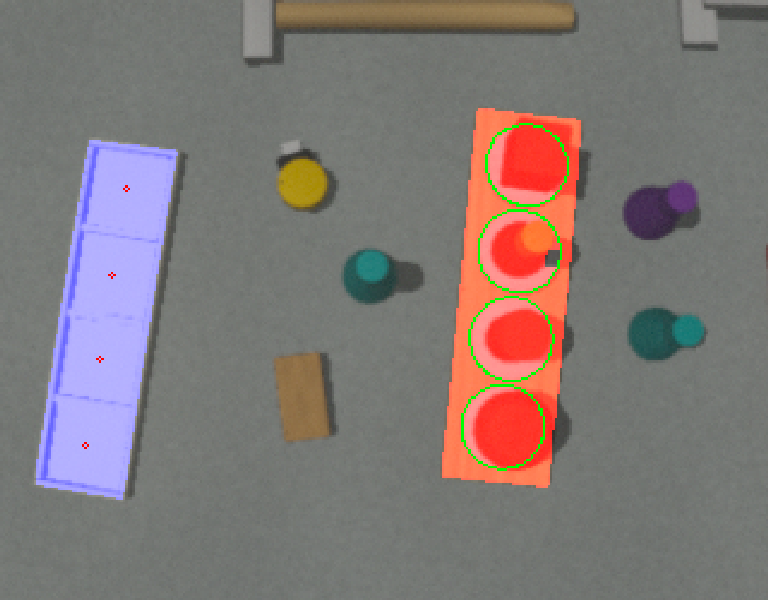

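The overlay matches: fitted tray 292x76, board 309x91, and both the stand circles and pocket dots sit right. Next, close-up views with the wrist camera.

```bash
cat >> h.py <<'E'
TC,TT=np.array([.5309,.1647]),-.1671
BC,BT=np.array([.5428,-.1732]),-.1189
ax=lambda t:np.array([np.cos(t),np.sin(t)])
stand=lambda i:BC+i/1000*ax(BT)
pocket=lambda i:TC+i/1000*ax(TT)
def bestrot(pos,yaw):
    "of the two half turns the one with the smaller joint motion"
    q0=bot.observe()["joint_pos"]; c=[]
    for y in(yaw,yaw+np.pi):
        r=rot(y); q=bot.solve_ik(pos,r)
        if q is not None: c.append((np.abs(np.array(q)-q0).max(),y,r))
    return min(c,key=lambda k:k[0])[1:]
E
python3 - <<'E'
from h import *
y,r=bestrot([*stand(-72),.3],BT+np.pi/2); print(y)
print([bot.solve_ik([*stand(i),z],r) is not None for i in(-108,108) for z in (.06,.25,.3)],[bot.solve_ik([*pocket(i),z],r) is not None for i in(-108,108) for z in (.05,.25,.3)])
ims=[]
for k,i in enumerate((-72,72)):
    bot.reach([*stand(i),.3],r); p=bot.camera("wrist"); print(np.round(p["T"],3).tolist(),p["fx"],p["cx"],p["cy"]); ims.append(p["frame"][:,:,::-1])
    np.save(f"w{k}.npy",p,allow_pickle=True)
cv2.imwrite("pics/w.png",cv2.resize(np.hstack(ims),(800,300),interpolation=3)); print(bot.observe()["t"])
E
```

```text
4.59348898038469
[True, True, True, True, True, True] [True, True, True, True, True, True]
[[-0.119, 0.95, 0.288, 0.556], [-0.993, -0.113, -0.035, -0.175], [-0.0, -0.29, 0.957, 0.479], [0.0, 0.0, 0.0, 1.0]] 275.64775377211424 255.3852105202187 192.44783610490836
[[-0.119, 0.95, 0.289, 0.699], [-0.993, -0.113, -0.035, -0.192], [-0.0, -0.291, 0.957, 0.479], [0.0, 0.0, 0.0, 1.0]] 275.64775377211424 255.3852105202187 192.44783610490836
3.1917
```

View pics/w.png

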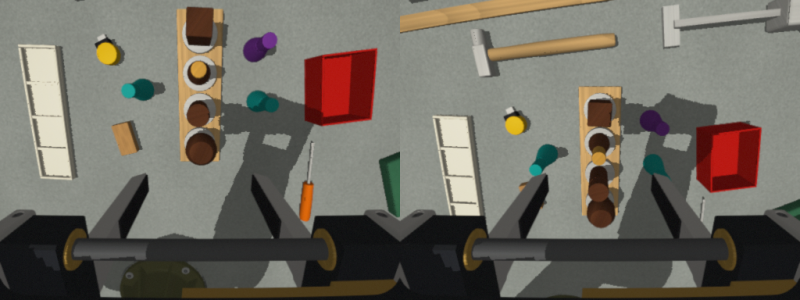

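```bash
cat > fit.py <<'E'
from h import *
from scipy.optimize import minimize
prof={"bun":[[(.022,0),(.031,.030),(.031,.052),(.022,.070)]],"straight":[[(.02,0),(.02,.09)]],"ferrule":[[(.023,0),(.0125,.066)],[(.0125,.066),(.0125,.105)]]}
def parts(n,x):
    if n=="square":
        c,s=np.cos(x[2]),np.sin(x[2]); 
        return [np.array([[x[0]+a*c-b*s,x[1]+a*s+b*c,.026+h] for a in(-.021,.021) for b in(-.021,.021) for h in(0,.08)])]
    a=np.linspace(0,2*np.pi,40)
    return [np.concatenate([np.c_[x[0]+r*np.cos(a),x[1]+r*np.sin(a),0*a+.026+h] for r,h in pr]) for pr in prof[n]]
def render(p,n,x,img):
    for P in parts(n,x):
        cv2.fillConvexPoly(img,cv2.convexHull(np.int32(np.round(((proj(p,P)+.5)*4-.5)*16))),255,shift=4)
names=["bun","straight","ferrule","square"]
if __name__=="__main__":
    views=[bot.camera("top")]+[np.load("w0.npy",allow_pickle=True).item()]
    data=[]
    for k,p in enumerate(views):
        hsv=cv2.cvtColor(p["frame"],cv2.COLOR_RGB2HSV)
        m=((hsv[...,0]<14)&(hsv[...,1]>70))|((hsv[...,1]>150)&(hsv[...,0]<30))
        w=np.zeros(m.shape,np.uint8); b=[]
        for i in(-108,108): 
            for u in (-.05,.05):
                for h in(.012,.13): b.append([*(stand(i*1.3)+u*ax(BT+np.pi/2)),h])
        cv2.fillConvexPoly(w,cv2.convexHull(np.int32(proj(p,b))),1); m=m&(w>0)
        data.append((p,m.astype(float)))
    def cost(X,sel):
        t=0
        for k in sel:
            p,m=data[k]; img=np.zeros((384*4,512*4),np.uint8)
            for j,n in enumerate(names): render(p,n,X[3*j:3*j+3],img)
            t+=np.abs(cv2.resize(img,(512,384),interpolation=cv2.INTER_AREA)/255.-m).sum()
        return t
    for sel in([0],[1],[0,1]):
        X=np.array([v for i in(-108,-36,36,108) for v in(*stand(i),BT)])
        c0=cost(X,sel)
        for it in range(3):
            for j in range(4):
                d=3 if j==3 else 2
                def f(v):
                    Y=X.copy();Y[3*j:3*j+d]=v/100; return cost(Y,sel)
                s=np.vstack([X[3*j:3*j+d]*100]*(d+1)); s[1:]+=np.diag([.4,.4,12.][:d])
                X[3*j:3*j+d]=minimize(f,X[3*j:3*j+d]*100,method="Nelder-Mead",options=dict(initial_simplex=s,maxfev=60)).x/100
        print(sel,c0,cost(X,sel))
        for j,i in enumerate((-108,-36,36,108)):
            d=X[3*j:3*j+2]-stand(i); print(names[j],np.round(X[3*j:3*j+3],4),"off mm",np.round([d@ax(BT)*1e3,d@ax(BT+np.pi/2)*1e3],1))
    np.save("X.npy",X.reshape(4,3)); ims=[]
    for p,m in data:
        img=np.zeros((384*4,512*4),np.uint8)
        for j,n in enumerate(names): render(p,n,X[3*j:3*j+3],img)
        a=cv2.resize(img,(512,384),interpolation=cv2.INTER_AREA); 
        o=np.dstack([a,m*255,a*0]).astype(np.uint8); ys,xs=np.where(m>0); 
        ims.append(cv2.resize(o[ys.min()-8:ys.max()+8,xs.mean().astype(int)-50:xs.mean().astype(int)+50],(350,590),interpolation=0))
    cv2.imwrite("pics/fit.png",np.hstack(ims))
E
time python3 fit.py
```

```text
[0] 2707.062745098039 2029.149019607843
bun [ 0.4396 -0.1604 -0.1189] off mm [4.  0.5]
straight [ 0.4386 -0.1569 -0.1189] off mm [-69.4   3.8]
ferrule [ 0.4878 -0.1077 -0.1189] off mm [-98.4  58.5]
square [ 0.6348 -0.1588 -0.6752] off mm [-18.4  25.2]
[1] 575.0588235294117 432.1843137254902
bun [ 0.4351 -0.1636 -0.1189] off mm [-0.  -3.2]
straight [ 0.5082 -0.1669 -0.1189] off mm [0.9 2.2]
ferrule [ 0.5792 -0.176  -0.1189] off mm [0.4 1.5]
square [ 0.6494 -0.1858 -0.1614] off mm [-0.6  0.1]
[0, 1] 3282.121568627451 3133.290196078431
bun [ 0.4352 -0.1636 -0.1189] off mm [ 0.  -3.2]
straight [ 0.5083 -0.1667 -0.1189] off mm [1.  2.4]
ferrule [ 0.5795 -0.1761 -0.1189] off mm [0.8 1.5]
square [ 0.6496 -0.1859 -0.1777] off mm [-0.5  0. ]
real	0m10.532s
user	0m10.162s
sys	0m5.878s
```

The arm now blocks the top camera, so I use the first top picture instead.

```bash
sed -i 's|views=\[bot.camera("top")\]|t0=bot.camera("top"); t0["frame"]=cv2.imread("pics/top0.png")[:,:,::-1].copy(); views=[t0]|' fit.py; python3 fit.py
```

```text
[0] 834.8078431372548 801.7803921568627
bun [ 0.4343 -0.1643 -0.1189] off mm [-0.8 -4. ]
straight [ 0.5076 -0.1666 -0.1189] off mm [0.3 2.3]
ferrule [ 0.5798 -0.1756 -0.1189] off mm [1. 2.]
square [ 0.6511 -0.1876 -0.3084] off mm [ 1.2 -1.5]
[1] 575.0588235294117 432.1843137254902
bun [ 0.4351 -0.1636 -0.1189] off mm [-0.  -3.2]
straight [ 0.5082 -0.1669 -0.1189] off mm [0.9 2.2]
ferrule [ 0.5792 -0.176  -0.1189] off mm [0.4 1.5]
square [ 0.6494 -0.1858 -0.1614] off mm [-0.6  0.1]
[0, 1] 1409.8666666666666 1245.5843137254901
bun [ 0.4348 -0.1635 -0.1189] off mm [-0.4 -3.2]
straight [ 0.5082 -0.1669 -0.1189] off mm [0.9 2.2]
ferrule [ 0.5795 -0.1761 -0.1189] off mm [0.8 1.5]
square [ 0.6497 -0.1859 -0.1732] off mm [-0.4  0.1]
```

View pics/fit.png

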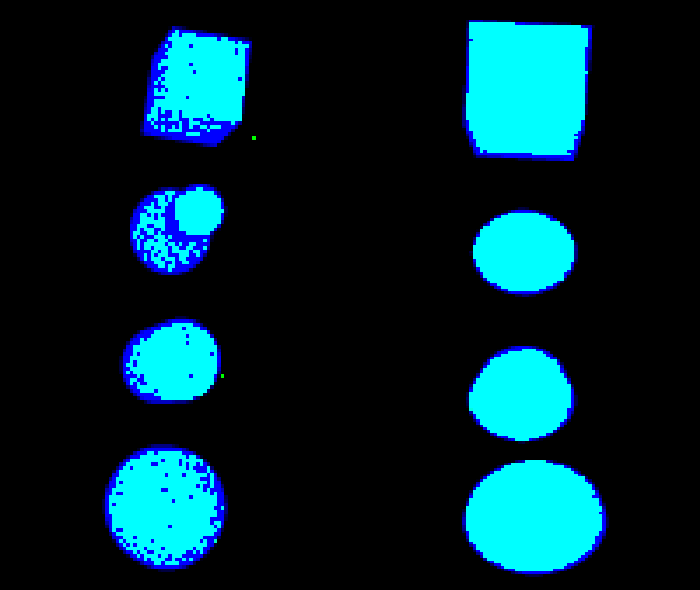

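The silhouettes match in both views. Moving the bun first.

```bash
cat > mv.py <<'E'
from h import *
X=np.load("X.npy"); G={"bun":.041,"straight":.053,"ferrule":.086,"square":.052}; IDX={"bun":0,"straight":1,"ferrule":2,"square":3}
def move(n,x=None,yaw=None,force=25):
    j=IDX[n]; x=X[j,:2] if x is None else np.array(x); yaw=(BT if yaw is None else yaw)+np.pi*1.5
    g=G[n]-.019; dst=pocket((108,36,-36,-108)[j]); up=max(.155+g,.2)
    w={"bun":.094,"straight":.07,"ferrule":.055,"square":.075}[n]
    r=rot(yaw); bot.grip(w if n!="bun" else .094); bot.reach([*x,up],r)
    print("down hit",bot.servo_line([*x,.026+g],v=.12,guard=15))
    bot.grip(0,force); o=bot.observe(); print("w",o["grip_width"],"f",o["finger_force"])
    bot.servo_line([*x,up],v=.12); 
    r2=rot(TT+np.pi*1.5); bot.reach([*dst,up],r2)
    bot.servo_line([*dst,.006+g+.008],v=.12); o=bot.observe(); print("w",o["grip_width"])
    print("contact",bot.servo_line([*dst,.006+g-.004],v=.02,guard=5)); o=bot.observe(); print("under z",o["eef_pos"][2]-g,o["eef_pos"][:2]-dst)
    bot.grip(.094 if n=="bun" else w); bot.servo_line([*dst,max(up,.2)],v=.15); print("t",bot.observe()["t"])
E
python3 -c "
from mv import *
move('bun')
p=bot.camera('wrist'); cv2.imwrite('pics/a1.png',p['frame'][:,:,::-1])"
```

```text
down hit False
w 0.06096673721949015 f 25.00015137484297
w 0.061128507608544415
contact True
under z 0.005798108102349812 [2.02677815e-04 8.04877680e-06]
t 13.1417
```

View pics/a1.png

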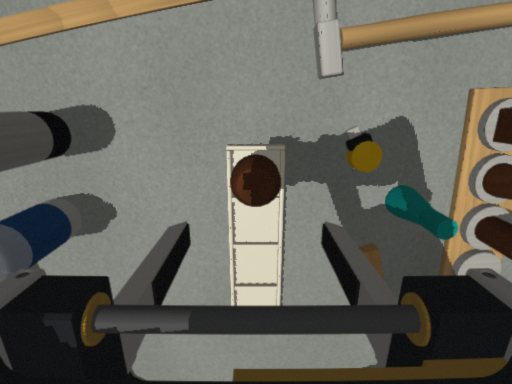

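The bun stands in the farthest pocket (px 255,180), and the neighbours on the left are well clear. Next, straight and ferrule.

```bash
python3 -c "
from mv import *
move('straight')
move('ferrule')
p=bot.camera('wrist'); cv2.imwrite('pics/a2.png',p['frame'][:,:,::-1])
import fit
# refit the square from a close wrist view
X3=X[3]; bot.reach([*(X3[:2]-.12*ax(BT)),.3],rot(BT+np.pi*1.5)); p=bot.camera('wrist'); np.save('w2.npy',p,allow_pickle=True)
hsv=cv2.cvtColor(p['frame'],cv2.COLOR_RGB2HSV); m=((hsv[...,0]<14)&(hsv[...,1]>70))
c=proj(p,[*X3[:2],.06])[0]; vv,uu=np.mgrid[:384,:512]; m=(m&(np.hypot(uu-c[0],vv-c[1])<60)).astype(float)
def f(v):
    img=np.zeros((1536,2048),np.uint8); fit.render(p,'square',v/100,img); return np.abs(cv2.resize(img,(512,384),interpolation=3)/255.-m).sum()
for a in(-.35,-.15,.1):
    s=np.vstack([[X3[0]*100,X3[1]*100,a*100]]*4); s[1:]+=np.diag([.4,.4,12]); q=fit.minimize(f,s[0],method='Nelder-Mead',options=dict(initial_simplex=s,maxfev=150)); print(q.x/100,q.fun)
cv2.imwrite('pics/a3.png',np.hstack([cv2.resize(cv2.imread('pics/a2.png'),(400,300)),cv2.resize(p['frame'][:,:,::-1],(400,300))]))
print(bot.observe()['t'])"
```

```text
down hit False
w 0.04003717499220226 f 25.00021666288376
w 0.03948255994274741
contact True
under z 0.005781876026044699 [1.89398176e-04 1.11776504e-05]
t 23.2583
down hit False
w 0.024179409075892652 f 24.99931275844574
w 0.024606905432069146
contact True
under z 0.005662341821126557 [ 6.94476129e-05 -5.04328536e-05]
t 32.95
[ 0.64971805 -0.18590186 -0.16261041] 117.32941176470588
[ 0.64991814 -0.18604101 -0.16259359] 116.86666666666667
[ 0.65001637 -0.18591856 -0.17413952] 116.92156862745098
34.375
```

View pics/a3.png

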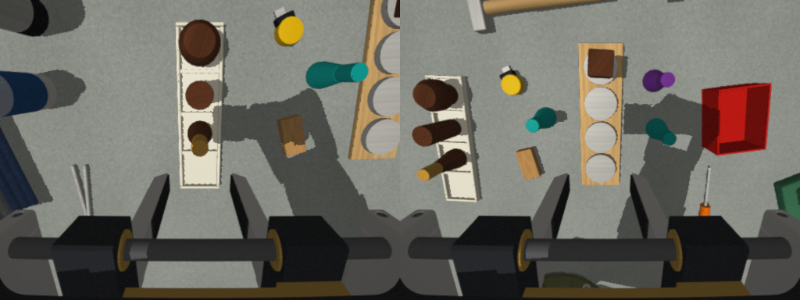

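Three feet are upright in their pockets, and the square foot's yaw is confirmed at about -0.165. Moving it now, then a final check.

```bash
python3 -c "
from mv import *
move('square',[.6499,-.186],-.165)
bot.reach([.45,-.2,.3],rot(BT+np.pi*1.5))
a=[cv2.resize(bot.camera(n)['frame'][:,:,::-1][s],(400,500),interpolation=3) for n,s in(('top',np.s_[100:280,120:264]),('scene',np.s_[130:310,260:404]))]
cv2.imwrite('pics/end.png',np.hstack(a)); print(bot.observe()['t'])"
```

```text
down hit False
w 0.042087226907765535 f 24.99650627374649
w 0.041877546732650324
contact True
under z 0.005612133574733218 [1.35933643e-04 7.73904815e-06]
t 44.225
45.8
```

View pics/end.png

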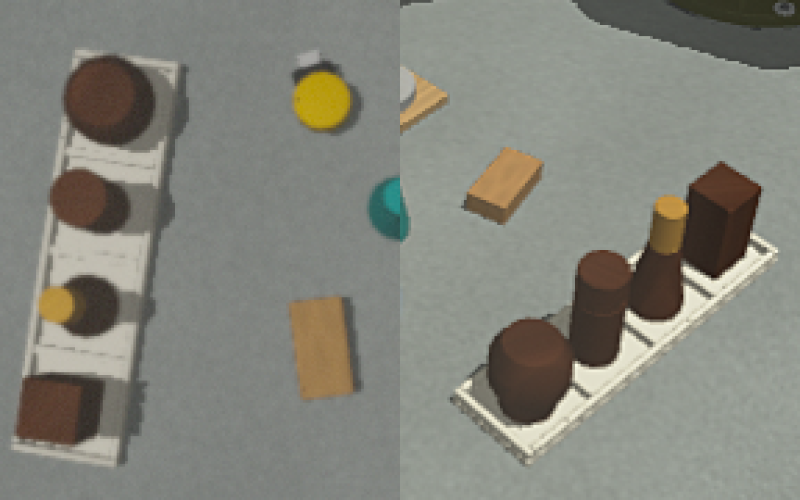

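All four feet stand upright and centred: bun farthest (left panel 108,100), then straight, ferrule, and square nearest (50,410). The robot is clear of everything.

```bash
python3 -c "
from cell import bot
print(bot.close_job())"
```

```text
the job is handed in; nothing more can be done
None
```

All four feet are upright and released in the tray in reverse order (bun farthest, then straight, ferrule, square nearest), and the job was handed in at about 46 s; the hand-in call returned no verdict.

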